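# Line up the tea tins by height on the coaster row

### The arm

A 7-joint arm with a two-finger parallel gripper is mounted at the origin on the work surface. World frame = base frame: x ahead of the robot, y to its left, z up, the work surface at z = 0. Lengths are in m, angles in rad, forces in N, time in s.
With the tool pointing down it reaches from about 0.4 to 0.85 m from the base axis. Payload 4.5 kg.
Tool frame: the origin (TCP) lies on the centre line of the jaws, within the pads' length; the fingertips stand 17 mm ahead of it and the grasp point (between the pads) lies 2 mm behind it; x points along the fingers, y is the direction in which the jaws open and shut, and the axes are right-handed (so a half turn about x gives the same grasp; the last joint's range is limited). The gripper opens to 85 mm and grips with 20 to 120 N. Pads are 22 mm wide; open, the fingers measure 114 mm over their backs; the gripper's body (76 mm by 85 mm) begins 54 mm behind the grasp point. The pads swing forward as they close: fully open they stand 13 mm farther back than shut.
Start: joints at [-1.189, 0.689, -0.195, 1.565, 0.157, 0.902, -0.215], TCP at [0.213, 0.588, 0.248] pointing down, gripper open.
Joint ranges: [-3.01, 3.01], [-0.46, 2.08], [-1.47, 1.51], [0.13, 2.56], [-1, 4.14], [0.04, 2.09], [-2.66, 2.66]. Speed limits (rad/s): [2.57, 2.57, 3.14, 3.14, 3.14, 3.14, 3.14].

### API

Orientations are given as a unit quaternion [w, x, y, z].
In Python, from cell import robot gives the robot as it stands.
- The arm moves only by the tool play_rows, never from a script. Its argument "rows" is a list of rows, each a list of 7 numbers: the shift along the tool's x, y, z as a fraction of full scale, then the turn, a rotation vector about the tool's x, y, z as a fraction of full scale, then the opening, from 0 (shut) to 1 (fully open). In form: [[x, y, z, rx, ry, rz, jaw], ...]. A call has 1 to 20 rows; each row shifts and turns the commanded pose from where the row before left it, along the tool's axes as they then stand; what a row does not reach is not made up. Full scale, the value 1, is 300 mm for a shift and 1.5 rad for a turn. A row lasts 1/10 s, in which the tool goes at most 50 mm and 8.59 degrees, less where a joint would pass 70% of its speed; a pose out of reach is approached as far as the arm can. A call with a number of a shift or a turn outside -1 to 1 is refused whole. A call with a gripper value outside its range is refused whole. The fingers move at their own pace and stop on an object; the grip force is fixed at half the most. Time passes only in rows, so rows that do not move let the fingers close. It gives the time, the measured TCP pose, the force and the opening at its end, in the units of the state.
- robot.get_obs(): the state, without advancing time (a new reading comes with each control period).
- robot.grab_frame(name): name is "scene" or "side" or "wrist"; returns the picture (480x640x3 uint8, red, green, blue); there is no depth.
- robot.get_calibration(name): a dict with "camera_matrix" (3x3 intrinsics, pixels), "position" and "orientation" of the camera in the world. Camera axes: x right, y down, z forward; pixel columns grow to the right and rows downward; lengths in m; the calibration is good to about 2 mm. A picture is of the moment at which its call begins: read the wrist's pose just before it. get_calibration takes no time and is no camera call; for the wrist camera it gives the pose at the moment of the call.
- robot.hand_in(): hands the job in, once; it reports no verdict.
The state is a dict: "time": time; "joint_positions": joint angles; "joint_velocities": joint speeds; "effort": joint torques, N m; "eef_pos": TCP position; "orientation": TCP orientation; "force": force on the tool from outside, world axes, zero at the start; "wrist_torque": the same for the moment, N m; "gripper_width": finger opening in m.
Only numpy, scipy, OpenCV 4.12 (cv2) and the standard library are available. Lean on these libraries where they do the work, as an engineer would, in place of code of your own. Each camera call takes 0.05 s, during which the arm holds its last target.

### The job

Line up the four tea tins on the row of coasters by height: the tallest on the coaster next to the orange snack bowl, then each shorter one on the next coaster along, ending with the shortest next to the green bottle. Stand each tin upright in the middle of its coaster (within about a centimetre), and leave the bowl and the bottle where they stand.

Things in the scene. Friction and masses are not known exactly. Their poses are not given: they have to be found in the camera images.
- tin_red_center (a point): Upright closed cylindrical tea tin, painted red all over with two thin brass lines, 50 mm in diameter, 80 mm tall (the tallest), about 140 g; loose, starting on the cart top (z = 0). The point is its centre, half-way up (40 mm above its foot); z is its upright axis. Grip it in its upper part, about 25 mm below its top, so that the top stays clear of the gripper.
- tin_yellow_center (a point): Upright closed cylindrical tea tin, painted yellow all over with two thin brass lines, 50 mm in diameter, 66 mm tall (the second tallest), about 120 g; loose, starting on the cart top (z = 0). The point is its centre, half-way up (33 mm above its foot); z is its upright axis. Grip it in its upper part, about 25 mm below its top, so that the top stays clear of the gripper.
- tin_blue_center (a point): Upright closed cylindrical tea tin, painted blue all over with two thin brass lines, 50 mm in diameter, 52 mm tall (the third tallest), about 100 g; loose, starting on the cart top (z = 0). The point is its centre, half-way up (26 mm above its foot); z is its upright axis. Grip it in its upper part, about 25 mm below its top, so that the top stays clear of the gripper.
- tin_white_center (a point): Upright closed cylindrical tea tin, painted white all over with two thin brass lines, 50 mm in diameter, 38 mm tall (the shortest), about 80 g; loose, starting on the cart top (z = 0). The point is its centre, half-way up (19 mm above its foot); z is its upright axis. It can be gripped half-way up.
- coaster_cork_top (a point): Round brown cork coaster, 80 mm in diameter, 3 mm thick, fixed on a dark walnut board (100 x 370 mm, 10 mm thick) with three other coasters in one straight row, 88 mm from centre to centre. Which coaster takes which place in the row varies, and its material means nothing. The point is the centre of its top face, 13 mm above the cart top.
- coaster_black_top (a point): Round black rubber coaster, 80 mm in diameter, 3 mm thick, fixed on a dark walnut board (100 x 370 mm, 10 mm thick) with three other coasters in one straight row, 88 mm from centre to centre. Which coaster takes which place in the row varies, and its material means nothing. The point is the centre of its top face, 13 mm above the cart top.
- coaster_white_top (a point): Round white-grey marble coaster, 80 mm in diameter, 3 mm thick, fixed on a dark walnut board (100 x 370 mm, 10 mm thick) with three other coasters in one straight row, 88 mm from centre to centre. Which coaster takes which place in the row varies, and its material means nothing. The point is the centre of its top face, 13 mm above the cart top.
- coaster_green_top (a point): Round plain green plastic coaster, 80 mm in diameter, 3 mm thick, fixed on a dark walnut board (100 x 370 mm, 10 mm thick) with three other coasters in one straight row, 88 mm from centre to centre. Which coaster takes which place in the row varies, and its material means nothing. The point is the centre of its top face, 13 mm above the cart top.
- bowl: Orange melamine snack bowl, round, 120 mm across the rim, 45 mm high, loose on the cart top just beyond one end of the coaster row, in line with it, its centre 138 mm from the nearest coaster centre; which end varies. Origin: centre of its underside.
- bottle: Empty green glass soda bottle, upright, 58 mm in diameter, 180 mm tall, loose on the cart top beyond the other end of the row, in line with it, 138 mm from the nearest coaster centre. Origin: centre of its underside.
There are look-alikes about, which are no part of the job. Of the things shaped like the part that bears tin_yellow_center, the yellow one is meant.

How it is judged:
By the outcome, as a careful person would: the job done as asked, in the order asked, and still so for the second after the job is handed in, with the robot touching nothing.
It also fails if it takes over 131 s, if anything falls off the work surface, if the arm or the gripper's body presses on something with over 40 N, if the wrist force passes 120 N, or if a joint passes its speed limit or range.

## Working session

There is one attempt and no reset: what is moved stays moved. The work goes in short steps, Python scripts to look and compute and a tool call to move; the robot and the scene stay as the last step left them, time stands still between calls to the robot, and variables do not carry over. Pictures are saved under pics/ and viewed, and the job is handed in when it is done.

Besides the shell and the picture viewer there is one more tool, called after "Request:" as name(argument=value, ...), one argument or row to a line, values as JSON. play_rows: Moves the arm, as the interface text tells. Shift numbers are shares of 300 mm and turn numbers shares of 1.5 rad, none past 1 either way. Its arguments: {"type":"object","properties":{"rows":{"type":"array","items":{"type":"array","items":{"type":"number","minimum":-1,"maximum":1}}}},"required":["rows"]}

```bash
mkdir -p pics; ls; python3 - <<'E'
from cell import robot
import cv2
for n in ["scene","side","wrist"]:
    c=robot.get_calibration(n); f=robot.grab_frame(n)
    cv2.imwrite(f"pics/{n}0.png",f[:,:,::-1]); print(n,c)
print(robot.get_obs())
E
```

```text
pics
scene {'camera_matrix': array([[486.63149286,   0.        , 317.7170624 ],
       [  0.        , 486.63149286, 242.82912761],
       [  0.        ,   0.        ,   1.        ]]), 'position': array([0.96643064, 0.35951625, 0.92102463]), 'orientation': array([-0.11756628,  0.40919881,  0.87145148, -0.24352993])}
side {'camera_matrix': array([[613.86034604,   0.        , 313.79740276],
       [  0.        , 613.86034604, 239.43178312],
       [  0.        ,   0.        ,   1.        ]]), 'position': array([-0.09972835, -0.87958736,  0.69459783]), 'orientation': array([-0.47357015,  0.82918612, -0.25297795,  0.1555116 ])}
wrist {'camera_matrix': array([[405.15449464,   0.        , 327.59817511],
       [  0.        , 405.15449464, 236.59243093],
       [  0.        ,   0.        ,   1.        ]]), 'position': array([0.13768726, 0.61353896, 0.37286632]), 'orientation': array([0.12951579, 0.80842111, 0.56711281, 0.08979996])}
{'time': 0.15, 'joint_positions': array([-1.1892204 ,  0.68980545, -0.19457167,  1.56609637,  0.15728599,
        0.90249403, -0.21508992]), 'joint_velocities': array([-2.36690225e-03, -2.34939630e-03, -3.90268517e-04, -4.30901814e-03,
       -1.45821308e-05,  1.49345284e-03, -2.92037015e-03]), 'effort': array([-1.02052389e-03, -5.39941835e+01, -1.26807008e+00, -1.58719897e+01,
        9.34090378e-03,  6.62016158e-03, -1.92227461e-06]), 'eef_pos': array([0.21285184, 0.58714069, 0.24766289]), 'orientation': array([ 0.69638478,  0.12180851,  0.69651366, -0.12279919]), 'force': array([ 0.27439016, -0.34059138, -0.40106881]), 'wrist_torque': array([-0.01017483,  0.02585035, -0.04481199]), 'gripper_width': 0.08577262444897099}
```

View pics/scene0.png

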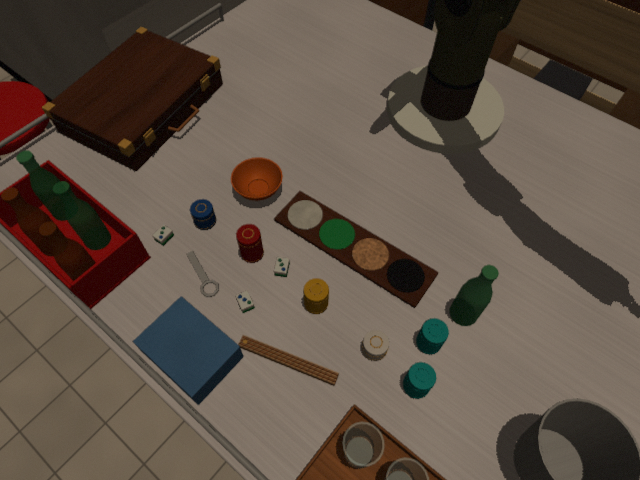

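View pics/side0.png

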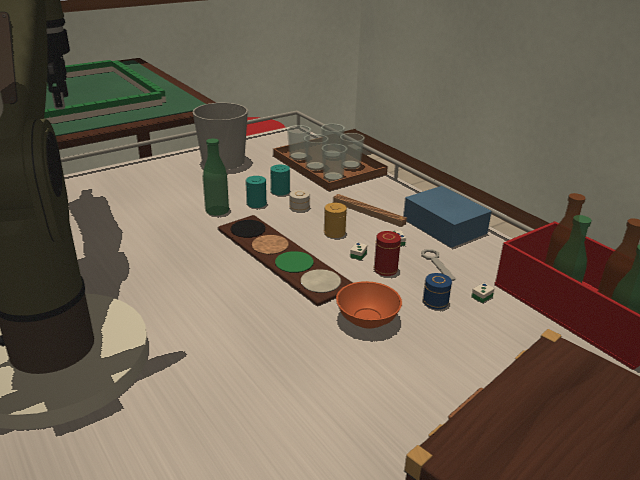

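View pics/wrist0.png

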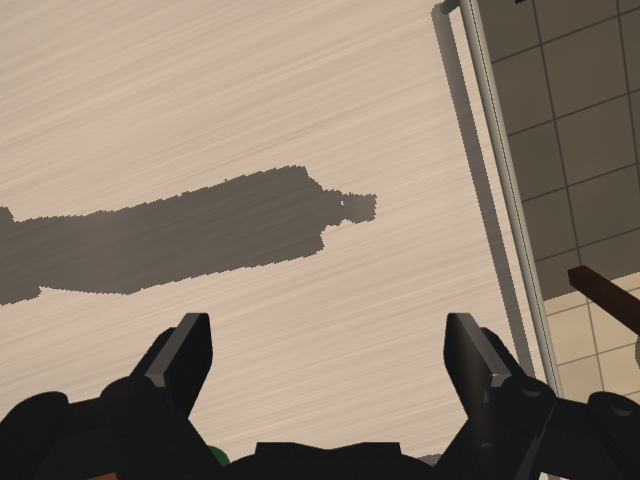

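```bash
cat > h.py <<'E'
import numpy as np, cv2
from scipy.spatial.transform import Rotation as R
from scipy.optimize import least_squares
def cam(c):
    q=np.array(c["orientation"]); return c["camera_matrix"],R.from_quat(q[[1,2,3,0]]).as_matrix(),np.array(c["position"])
def proj(c,P):
    K,Rm,p=cam(c); q=(np.atleast_2d(P)-p)@Rm; q=q@K.T; return q[:,:2]/q[:,2:]
def ray(c,uv,z):
    K,Rm,p=cam(c); d=Rm@np.linalg.solve(K,[uv[0],uv[1],1]); return p+d*(z-p[2])/d[2]
def mask(img,seed,tol,win=60,dh=None):
    hsv=cv2.cvtColor(img,cv2.COLOR_RGB2HSV).astype(int)
    lab=cv2.cvtColor(img,cv2.COLOR_RGB2LAB).astype(float)
    x,y=seed; ref=np.median(lab[y-2:y+3,x-2:x+3].reshape(-1,3),axis=0)
    d=lab-ref; d[...,0]*=0.35
    m=(np.linalg.norm(d,axis=2)<tol).astype(np.uint8)
    m2=np.zeros_like(m); m2[y-win:y+win,x-win:x+win]=m[y-win:y+win,x-win:x+win]
    m2=cv2.morphologyEx(m2,cv2.MORPH_CLOSE,np.ones((5,5)))
    n,l=cv2.connectedComponents(m2); return (l==l[y,x]).astype(np.uint8)
def cylhull(c,x,y,z0,z1,r):
    a=np.linspace(0,2*np.pi,60); P=[[x+r*np.cos(t),y+r*np.sin(t),z] for t in a for z in (z0,z1)]
    return cv2.convexHull(proj(c,P).astype(np.float32))[:,0]
E
python3 - <<'E'
from h import *
from cell import robot
S=cv2.imread('pics/scene0.png')[:,:,::-1].copy(); D=cv2.imread('pics/side0.png')[:,:,::-1].copy()
cs,cd=robot.get_calibration("scene"),robot.get_calibration("side")
np.set_printoptions(precision=4,suppress=True)
tins=dict(red=((249,246),(387,260),.08),yellow=((316,300),(335,226),.066),blue=((205,219),(437,296),.052),white=((375,352),(299,204),.038))
vs=S.copy();vd=D.copy()
for n,(a,b,h) in tins.items():
    ms=[]
    for img,s,c,v in((S,a,cs,vs),(D,b,cd,vd)):
        m=mask(img,s,22 if n!='white' else 12,40)
        cn,_=cv2.findContours(m,0,2); k=max(cn,key=cv2.contourArea); hu=cv2.convexHull(k)
        cv2.drawContours(v,[hu],-1,(255,0,255),1); x,y,w,hh=cv2.boundingRect(hu);M=cv2.moments(hu)
        ms.append((np.array([M['m10']/M['m00'],M['m01']/M['m00']]),(x,y,w,hh),M['m00']))
    def pred(p,c):
        M=cv2.moments(cylhull(c,p[0],p[1],0,h,.025)); return np.array([M['m10']/M['m00'],M['m01']/M['m00']]),M['m00']
    x0=ray(cs,a,h/2)[:2]
    for lab,use in(("both",(0,1)),("scene",(0,)),("side",(1,))):
        r=least_squares(lambda p:np.concatenate([pred(p,(cs,cd)[i])[0]-ms[i][0] for i in use]),x0)
        print(n,lab,r.x,r.fun, [(ms[i][2],pred(r.x,(cs,cd)[i])[1]) for i in use])
    
co=dict(white=((305,214),(320,281)),green=((337,233),(295,262)),cork=((371,253),(270,244)),black=((405,274),(248,228)))
pts={}
for n,(a,b) in co.items():
    for img,s,c,v in((S,a,cs,vs),(D,b,cd,vd)):
        m=mask(img,s,18 if n!='black' else 10,40)
        cn,_=cv2.findContours(m,0,2); k=max(cn,key=cv2.contourArea);hu=cv2.convexHull(k)
        cv2.drawContours(v,[hu],-1,(255,255,0),1);M=cv2.moments(hu)
        g=ray(c,(M['m10']/M['m00'],M['m01']/M['m00']),.013)[:2]; print(n,g,M['m00'],cv2.contourArea(cylhull(c,*g,.013,.013,.04)))
vs=cv2.resize(vs[150:400,160:500],None,fx=2.3,fy=2.3);vd=cv2.resize(vd[140:340,200:480],None,fx=2.8,fy=2.8)
cv2.imwrite('pics/vs.png',vs[:,:,::-1]);cv2.imwrite('pics/vd.png',vd[:,:,::-1])
E
```

```text
red both [ 0.6442 -0.0858] [ 0.1632 -1.4565  0.1229 -2.086 ] [(711.5, 855.8006363705499), (940.0, 1060.3285213124473)]
red scene [ 0.6471 -0.0836] [ 0. -0.] [(711.5, 857.4844951616833)]
red side [ 0.6387 -0.0919] [0. 0.] [(940.0, 1072.1164797155652)]
yellow both [0.6484 0.0919] [-2.5298  5.8887 -6.3149  8.9789] [(487.0, 797.5668929829262), (2068.0, 746.8059815159068)]
yellow scene [0.6351 0.0874] [ 0. -0.] [(487.0, 791.8352102795616)]
yellow side [0.687  0.1193] [ 0. -0.] [(2068.0, 707.181693025399)]
blue both [ 0.6505 -0.2274] [ 0.1158  0.6287 -0.1892  0.7557] [(589.5, 647.7480664850445), (975.0, 915.3032708303072)]
blue scene [ 0.6495 -0.2289] [0. 0.] [(589.5, 647.0062744610477)]
blue side [ 0.6526 -0.2258] [-0. -0.] [(975.0, 911.7801205785945)]
white both [0.6511 0.2508] [ 2.8359 -1.9125  4.1368 -2.1533] [(6073.0, 700.3982656081207), (470.5, 425.1937168436125)]
white scene [0.6576 0.2489] [ 0. -0.] [(6073.0, 701.8210231512785)]
white side [0.636  0.2464] [ 0. -0.] [(470.5, 431.67022381932475)]
white [ 0.4957 -0.0636] 5617.5 801.325392635772
white [ 0.5414 -0.02  ] 2862.0 630.8529853210784
green [0.4912 0.0272] 827.5 865.5191172913183
green [0.4883 0.0265] 593.5 621.2475422429852
cork [0.4811 0.115 ] 1039.5 928.1159929081332
cork [0.4828 0.1144] 512.0 541.9670353326946
black [0.4952 0.2006] 1636.0 1023.689154793974
black [0.4573 0.159 ] 1262.5 519.63980216661
```

View pics/vs.png

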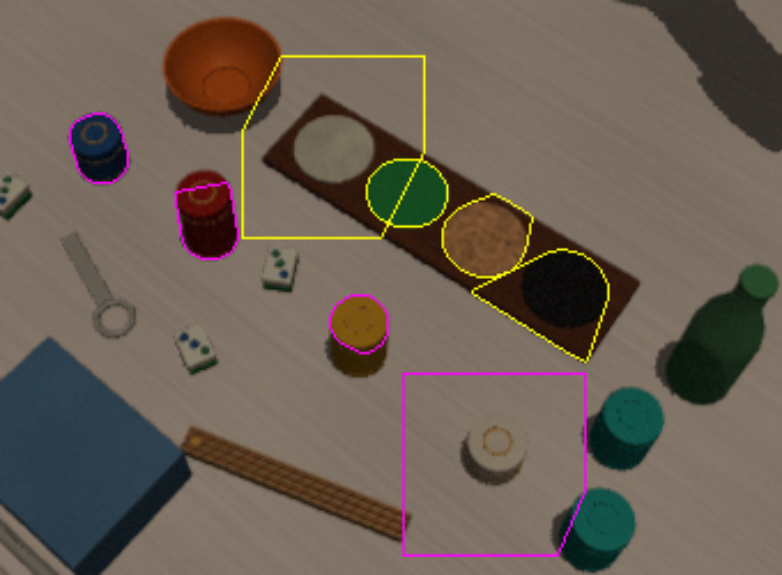

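View pics/vd.png

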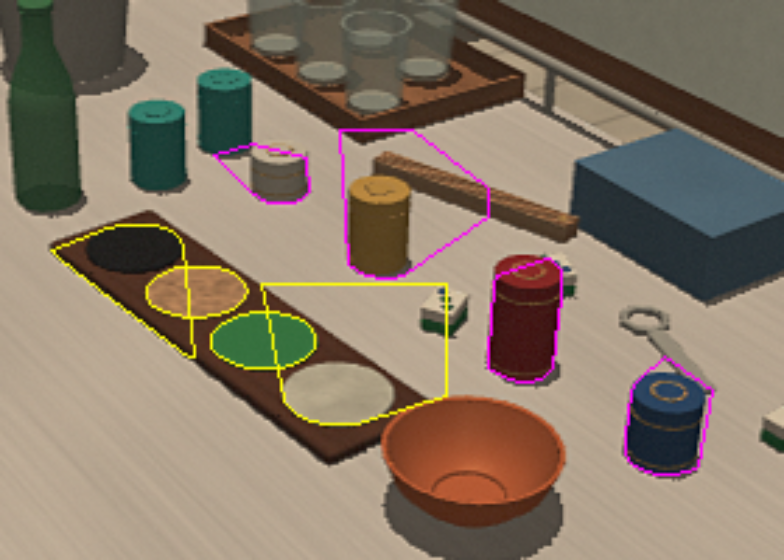

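```bash
python3 - <<'E'
from h import *
from cell import robot
S=cv2.imread('pics/scene0.png'); D=cv2.imread('pics/side0.png')
cs,cd=robot.get_calibration("scene"),robot.get_calibration("side")
np.set_printoptions(precision=4,suppress=True)
A=lambda p:(p[0]/2.3+160-.3,p[1]/2.3+150-.3); B=lambda p:(p[0]/2.8+200-.3,p[1]/2.8+140-.3)
T=dict(red=((203,189),(528,275),.08),yellow=((359,320),(380,190),.066),blue=((97,134),(670,393),.052),white=((497,443),(279,155),.038))
vs=cv2.resize(S[150:400,160:500],None,fx=2.3,fy=2.3);vd=cv2.resize(D[140:340,200:480],None,fx=2.8,fy=2.8)
def draw(x,y,z0,z1,r):
    for v,c,o,s in((vs,cs,(160,150),2.3),(vd,cd,(200,140),2.8)):
        h=(cylhull(c,x,y,z0,z1,r)-o+.5)*s-.5
        cv2.polylines(v,[np.round(h).astype(int)],True,(255,0,255),1)
for n,(a,b,h) in T.items():
    p,q=ray(cs,A(a),h)[:2],ray(cd,B(b),h)[:2]; m=(p+q)/2; print(n,p,q,m); draw(*m,0,h,.025)
C=[((334,148),(339,393)),((407,193),(263,340)),((484,238),(197,292)),((565,288),(134,248))]
P=[ray(cs,A(a),.013)[:2] for a,b in C];Q=[ray(cd,B(b),.013)[:2] for a,b in C]
print(np.c_[P,Q]); M=(np.array(P)+Q)/2
k=np.array([-1.5,-.5,.5,1.5])*.088
f=lambda p:np.c_[p[0]+k*np.cos(p[2]),p[1]+k*np.sin(p[2])]
r=least_squares(lambda p:(f(p)-M).ravel(),[.5,.07,1.6]); print(r.x,f(r.x),r.fun*1000)
for m in f(r.x): draw(*m,.013,.013,.04)
cv2.imwrite('pics/vs2.png',vs);cv2.imwrite('pics/vd2.png',vd)
E
```

```text
red [ 0.6395 -0.0905] [ 0.6373 -0.0922] [ 0.6384 -0.0914]
yellow [0.6448 0.0947] [0.643 0.094] [0.6439 0.0944]
blue [ 0.6482 -0.2258] [ 0.6478 -0.2295] [ 0.648  -0.2276]
white [0.6478 0.2449] [0.6413 0.2378] [0.6446 0.2414]
[[ 0.4962 -0.0606  0.4952 -0.0615]
 [ 0.4913  0.0274  0.4882  0.0267]
 [ 0.4842  0.1141  0.4831  0.1131]
 [ 0.4794  0.2024  0.4763  0.2006]]
[0.4868 0.0703 1.6388] [[ 0.4957 -0.0614]
 [ 0.4897  0.0264]
 [ 0.4838  0.1142]
 [ 0.4778  0.202 ]] [ 0.0231 -0.374  -0.0149 -0.6627  0.0861  0.6033 -0.0943  0.4334]
```

View pics/vs2.png

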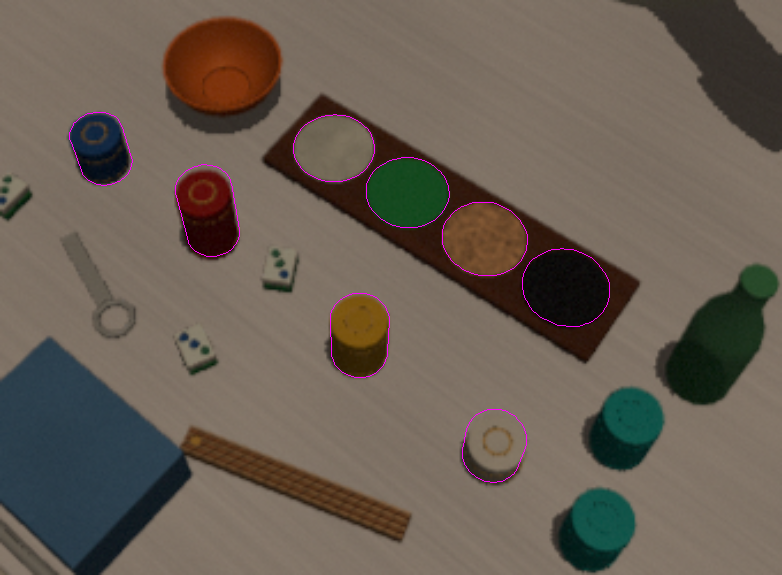

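View pics/vd2.png

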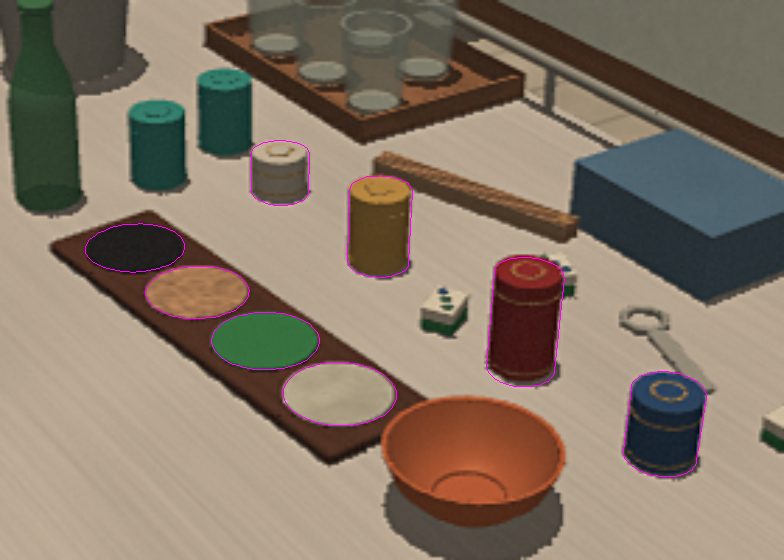

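```bash
cat >> h.py <<'E'
def plan(o,target=None,camang=None):
    """tool-frame remaining shift (fraction) & turn"""
    q=o["orientation"]; Rm=R.from_quat(q[[1,2,3,0]]).as_matrix(); out={}
    if target is not None: out['shift']=Rm.T@(np.array(target)-o["eef_pos"])/0.3
    if camang is not None:
        # desired: x down, tool axis such that z at angle
        a=np.radians(camang); x=np.array([0,0,-1.]); z=np.array([np.cos(a),np.sin(a),0]); y=np.cross(z,x)
        out['turn']=R.from_matrix(Rm.T@np.c_[x,y,z]).as_rotvec()/1.5
    return out,Rm
E
python3 - <<'E'
from h import *
from cell import robot
np.set_printoptions(precision=4,suppress=True)
o=robot.get_obs(); _,Rm=plan(o); print(Rm)
c=robot.get_calibration("wrist"); print(Rm.T@(c["position"]-o["eef_pos"]))
cs=robot.get_calibration("scene")
A=lambda p:(p[0]/2.3+160-.3,p[1]/2.3+150-.3)
for n,p in dict(die1=(281,268),die2=(195,348),teal1=(622,455),teal2=(597,555),bottle=(700,385),stickL=(190,440),stickR=(405,530),key=(115,318),bowl=(225,80)).items(): print(n,ray(cs,A(p),0.01)[:2])
E
```

```text
[[-0.0004  0.3407  0.9402]
 [-0.0013  0.9402 -0.3407]
 [-1.     -0.0014  0.0001]]
[-0.1253 -0.0009 -0.0797]
die1 [ 0.6289 -0.0122]
die2 [ 0.738  -0.0169]
teal1 [0.5788 0.3287]
teal2 [0.6623 0.3586]
bottle [0.4815 0.3466]
stickL [0.8021 0.0392]
stickR [0.7453 0.2271]
key [ 0.7628 -0.0929]
bowl [ 0.5017 -0.203 ]
```

Request:
play_rows(
  rows=[
    [0,0,0,0.0815,0,0,1],
    [0,0,0,0.0815,0,0,1],
    [0,0,0,0.0815,0,0,1],
    [0,0,0,0.0815,0,0,1],
    [0,0,0,0.0815,0,0,1],
    [0,0.037,0.126,0,0,0,1],
    [0,0.037,0.126,0,0,0,1],
    [0,0.037,0.126,0,0,0,1],
    [0,0.037,0.126,0,0,0,1],
    [0,0.037,0.126,0,0,0,1],
    [0,0.037,0.126,0,0,0,1],
    [0,0.037,0.126,0,0,0,1],
    [0,0.037,0.126,0,0,0,1],
    [0,0.037,0.126,0,0,0,1],
    [0,0.037,0.126,0,0,0,1],
    [0,0.037,0.126,0,0,0,1],
    [0,0.037,0.126,0,0,0,1],
    [0,0.037,0.126,0,0,0,1],
    [0,0.037,0.126,0,0,0,1],
    [0,0,0,0,0,0,1],
  ],
)

```text
time: 2.15
eef_pos: [0.649, 0.2358, 0.2475]
orientation: [0.628, 0.328, 0.624, -0.33]
force: [0.3, -0.4, 0.0]
gripper_width: 0.0852
```

```bash
cat > p.py <<'E'
import sys; from h import *
from cell import robot
np.set_printoptions(precision=4,suppress=True)
o=robot.get_obs(); t=[float(a) for a in sys.argv[1:4]]; ca=float(sys.argv[4]) if len(sys.argv)>4 else -55
r,_=plan(o,t,ca); print(o["time"],o["eef_pos"],o["gripper_width"],o["force"],o["joint_positions"]); print(r)
E
python3 p.py .645 .242 .15; python3 - <<'E'
from h import *
from cell import robot
c=robot.get_calibration("wrist"); f=robot.grab_frame("wrist")
v=f[:,:,::-1].copy()
for z0,z1,p,r in ((0,.038,(.645,.242),.025),(0.013,.013,(.4778,.202),.04),(0.013,.013,(.4838,.1142),.04),(0,.066,(.644,.0944),.025)):
    try: cv2.polylines(v,[np.round(cylhull(c,*p,z0,z1,r)).astype(int)],True,(255,0,255),1)
    except Exception as e: print(e)
cv2.imwrite('pics/w1.png',v)
E
```

```text
2.15 [0.649  0.2358 0.2475] 0.08522468217876127 [ 0.3462 -0.4372  0.0045] [-0.3852  0.7804 -0.0675  1.3482  0.0636  1.0142  0.1352]
{'shift': array([ 0.325 ,  0.0007, -0.0268]), 'turn': array([-0.0059,  0.0044,  0.0002])}
```

View pics/w1.png

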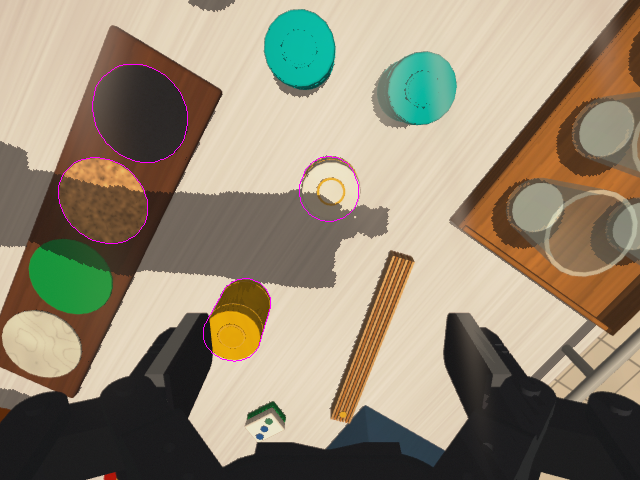

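Request:
play_rows(
  rows=[
    [0,0,-0.013,0,0,0,1],
    [0,0,-0.013,0,0,0,1],
    [0.1,0,0,0,0,0,1],
    [0.1,0,0,0,0,0,1],
    [0.1,0,0,0,0,0,1],
    [0.1,0,0,0,0,0,1],
    [0.1,0,0,0,0,0,1],
    [0.08,0,0,0,0,0,1],
    [0.05,0,0,0,0,0,1],
    [0.04,0,0,0,0,0,1],
    [0,0,0,0,0,0,1],
    [0,0,0,0,0,0,1],
  ],
)

```text
time: 3.4
eef_pos: [0.6401, 0.2506, 0.0481]
orientation: [0.628, 0.327, 0.627, -0.326]
force: [0.5, -0.0, -0.1]
gripper_width: 0.0853
```

```bash
python3 p.py .645 .242 .023; python3 - <<'E'
from h import *
from cell import robot
c=robot.get_calibration("wrist"); f=robot.grab_frame("wrist")
v=f[:,:,::-1].copy()
cv2.polylines(v,[np.round(cylhull(c,.645,.242,0.038,.038,.025)).astype(int)],True,(255,0,255),1)
cv2.imwrite('pics/w2.png',v)
E
```

```text
3.4 [0.6401 0.2506 0.0481] 0.08531135108959734 [ 0.4609 -0.0315 -0.1298] [-0.4086  1.0196 -0.0629  1.4817  0.0894  0.6417  0.0989]
{'shift': array([ 0.0838, -0.0033,  0.0329]), 'turn': array([ 0.0008,  0.0001, -0.001 ])}
```

View pics/w2.png

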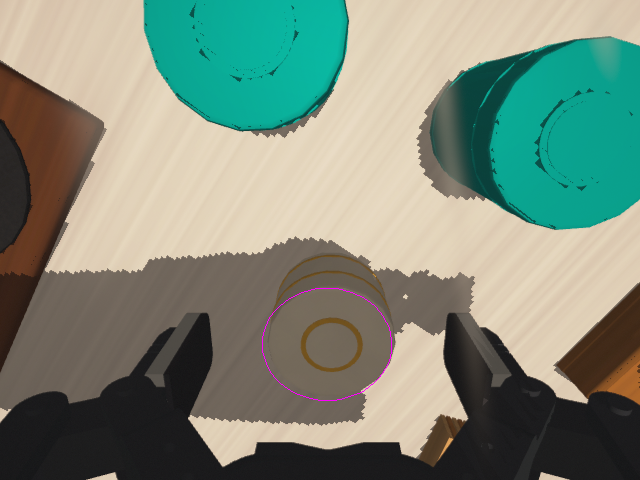

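Request:
play_rows(
  rows=[
    [0,-0.003,0.016,0,0,0,1],
    [0,0,0.017,0,0,0,1],
    [0,0,0,0,0,0,1],
    [0.03,0,0,0,0,0,1],
    [0.03,0,0,0,0,0,1],
    [0.02,0,0,0,0,0,1],
    [0,0,0,0,0,0,1],
    [0,0,0,0,0,0,1],
  ],
)

```text
time: 4.25
eef_pos: [0.6443, 0.2415, 0.0228]
orientation: [0.627, 0.326, 0.628, -0.326]
force: [-0.2, -0.2, 0.3]
gripper_width: 0.0857
```

```bash
python3 p.py .645 .242 .023
```

```text
4.25 [0.6443 0.2415 0.0228] 0.08565596717010715 [-0.1563 -0.2453  0.3302] [-0.3942  1.0576 -0.0626  1.4776  0.0951  0.6101  0.109 ]
{'shift': array([-0.0007,  0.0028, -0.0001]), 'turn': array([ 0.0007, -0.0002,  0.0004])}
```

Request:
play_rows(
  rows=[
    [0,0.002,0,0,0,0,0.4],
    [0,0,0,0,0,0,0.4],
    [0,0,0,0,0,0,0.4],
    [0,0,0,0,0,0,0.4],
    [0,0,0,0,0,0,0.4],
    [0,0,0,0,0,0,0.4],
    [0,0,0,0,0,0,0.4],
    [0,0,0,0,0,0,0.4],
    [-0.05,0,0,0,0,0,0.4],
    [-0.08,0,0,0,0,0,0.4],
    [-0.08,0,0,0,0,0,0.4],
    [0,0,0,0,0,0,0.4],
    [0,0,0,0,0,0,0.4],
    [0,0,0,0,0,0,0.4],
  ],
)

```text
time: 5.65
eef_pos: [0.644, 0.2413, 0.0852]
orientation: [0.627, 0.325, 0.628, -0.327]
force: [0.8, -0.4, -0.5]
gripper_width: 0.0487
```

```bash
python3 p.py .4778 .202 .085; python3 - <<'E'
from cell import robot
import cv2
for n in ("side","wrist"):cv2.imwrite(f'pics/{n}3.png',robot.grab_frame(n)[:,:,::-1])
E
```

```text
5.65 [0.644  0.2413 0.0852] 0.048690268896992316 [ 0.7874 -0.4204 -0.464 ] [-0.3911  0.9696 -0.0687  1.4689  0.0868  0.7087  0.1157]
{'shift': array([ 0.0021, -0.5288, -0.211 ]), 'turn': array([ 0.0007, -0.0004,  0.0017])}
```

View pics/wrist3.png

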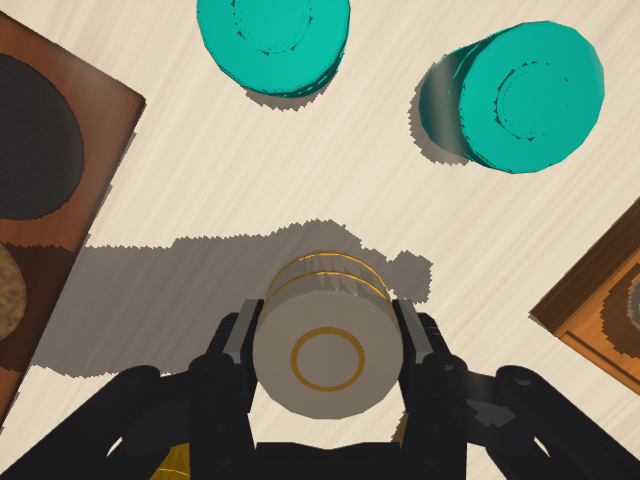

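View pics/side3.png

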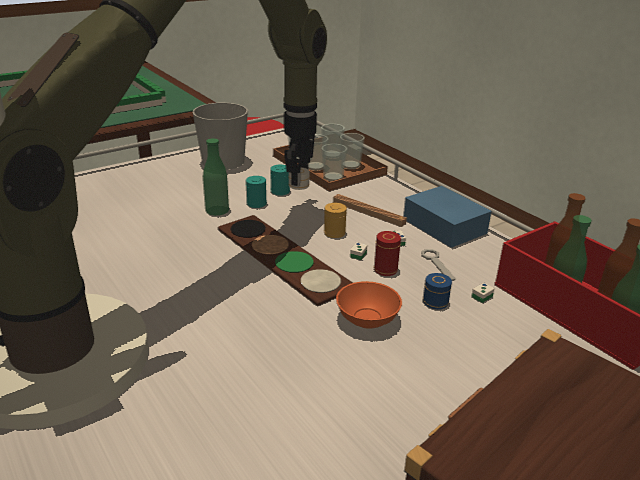

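Request:
play_rows(
  rows=[
    [0,-0.03,-0.012,0,0,0,0.4],
    [0,-0.066,-0.0265,0,0,0,0.4],
    [0,-0.08,-0.032,0,0,0,0.4],
    [0,-0.08,-0.032,0,0,0,0.4],
    [0,-0.08,-0.032,0,0,0,0.4],
    [0,-0.08,-0.032,0,0,0,0.4],
    [0,-0.066,-0.0265,0,0,0,0.4],
    [0,-0.047,-0.018,0,0,0,0.4],
    [0,0,0,0,0,0,0.4],
    [0,0,0,0,0,0,0.4],
    [0,0,0,0,0,0,0.4],
  ],
)

```text
time: 6.85
eef_pos: [0.4803, 0.2029, 0.0862]
orientation: [0.628, 0.327, 0.627, -0.326]
force: [-0.3, -0.3, -1.4]
gripper_width: 0.0486
```

```bash
python3 p.py .4778 .202 .0365;  python3 - <<'E'
from h import *
from cell import robot
o=robot.get_obs();c=robot.get_calibration("wrist"); f=robot.grab_frame("wrist")
v=f[:,:,::-1].copy(); t=o["eef_pos"]
cv2.polylines(v,[np.round(cylhull(c,t[0],t[1],t[2]+.015,t[2]+.015,.025)).astype(int)],True,(255,0,255),1)
cv2.polylines(v,[np.round(cylhull(c,.4778,.202,.013,.013,.04)).astype(int)],True,(0,0,255),1)
cv2.imwrite('pics/w4.png',v)
E
```

```text
6.85 [0.4803 0.2029 0.0862] 0.048564884291925015 [-0.33   -0.2558 -1.3795] [-0.4639  0.8205 -0.0401  2.0055  0.095   0.3154  0.0298]
{'shift': array([ 0.1656, -0.009 , -0.0024]), 'turn': array([ 0.0004,  0.0002, -0.0013])}
```

View pics/w4.png

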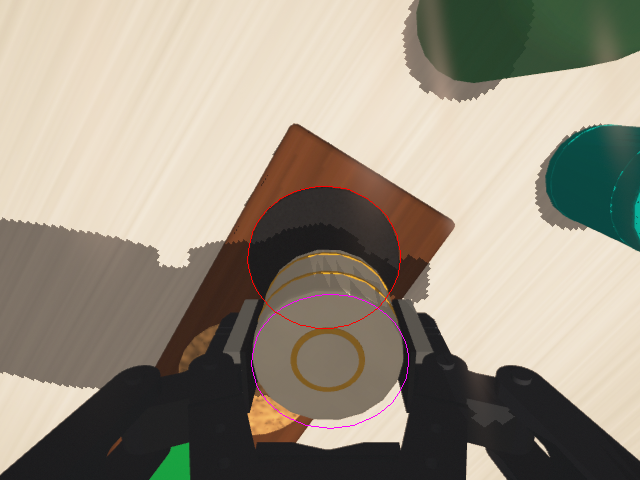

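Request:
play_rows(
  rows=[
    [0.04,-0.009,-0.002,0,0,0,0.4],
    [0.05,0,0,0,0,0,0.4],
    [0.04,0,0,0,0,0,0.4],
    [0.02,0,0,0,0,0,0.4],
    [0,0,0,0,0,0,0.4],
    [0.01,0,0,0,0,0,0.4],
    [0,0,0,0,0,0,0.4],
    [0,0,0,0,0,0,0.4],
    [0,0,0,0,0,0,0.4],
  ],
)

```text
time: 7.8
eef_pos: [0.4765, 0.2015, 0.0386]
orientation: [0.627, 0.326, 0.627, -0.326]
force: [0.2, 0.1, -0.8]
gripper_width: 0.0485
```

```bash
python3 p.py .4778 .202 .0365
```

```text
7.8 [0.4765 0.2015 0.0386] 0.0485287355526918 [ 0.2225  0.0526 -0.7907] [-0.4732  0.9092 -0.0265  2.0256  0.1016  0.2073  0.0229]
{'shift': array([0.0071, 0.0046, 0.001 ]), 'turn': array([ 0.0006,  0.    , -0.0005])}
```

Request:
play_rows(
  rows=[
    [0.004,0.004,0,0,0,0,0.4],
    [0.004,0,0,0,0,0,0.4],
    [0,0,0,0,0,0,0.4],
    [0,0,0,0,0,0,0.4],
  ],
)

```text
time: 8.2
eef_pos: [0.4776, 0.2023, 0.037]
orientation: [0.628, 0.327, 0.627, -0.326]
force: [-1.3, 0.4, 9.5]
gripper_width: 0.0484
```

```bash
python3 p.py .4778 .202 .0365
```

```text
8.2 [0.4776 0.2023 0.037 ] 0.048369082544443665 [-1.3406  0.4091  9.4916] [-0.4738  0.9129 -0.0262  2.0223  0.1015  0.2064  0.0227]
{'shift': array([0.0016, 0.    , 0.0011]), 'turn': array([ 0.0006,  0.0001, -0.0008])}
```

Request:
play_rows(
  rows=[
    [0,0,0,0,0,0,0.7],
    [0,0,0,0,0,0,1],
    [0,0,0,0,0,0,1],
    [0,0,0,0,0,0,1],
    [0,0,0,0,0,0,1],
    [0,0,0,0,0,0,1],
    [-0.05,0,0,0,0,0,1],
    [-0.1,0,0,0,0,0,1],
    [-0.1,0,0,0,0,0,1],
    [-0.05,0,0,0,0,0,1],
    [0,0,0,0,0,0,1],
  ],
)

```text
time: 9.3
eef_pos: [0.4785, 0.2026, 0.1278]
orientation: [0.628, 0.328, 0.626, -0.325]
force: [-0.5, -0.4, 0.5]
gripper_width: 0.0857
```

```bash
python3 p.py .648 -.2276 .13;  python3 - <<'E'
from h import *
from cell import robot
o=robot.get_obs();c=robot.get_calibration("wrist"); f=robot.grab_frame("wrist")
v=f[:,:,::-1].copy()
cv2.polylines(v,[np.round(cylhull(c,.4778,.202,.051,.051,.025)).astype(int)],True,(255,0,255),1)
cv2.polylines(v,[np.round(cylhull(c,.4778,.202,.013,.013,.04)).astype(int)],True,(0,0,255),1)
cv2.polylines(v,[np.round(cylhull(c,.4838,.1142,.013,.013,.04)).astype(int)],True,(0,0,255),1)
cv2.imwrite('pics/w5.png',v)
E
```

```text
9.3 [0.4785 0.2026 0.1278] 0.0857473126354005 [-0.4543 -0.357   0.5107] [-0.458   0.7426 -0.0513  1.9946  0.0889  0.4021  0.0341]
{'shift': array([-0.0079, -0.3606,  1.4983]), 'turn': array([ 0.0004,  0.0004, -0.0029])}
```

View pics/w5.png

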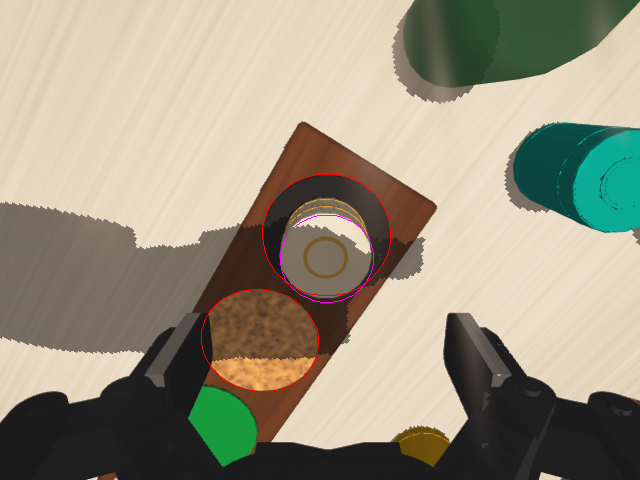

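Request:
play_rows(
  rows=[
    [0,-0.013,0.05,0,0,0,1],
    [0,-0.0262,0.109,0,0,0,1],
    [0,-0.0262,0.109,0,0,0,1],
    [0,-0.0262,0.109,0,0,0,1],
    [0,-0.0262,0.109,0,0,0,1],
    [0,-0.0262,0.109,0,0,0,1],
    [0,-0.0262,0.109,0,0,0,1],
    [0,-0.0262,0.109,0,0,0,1],
    [0,-0.0262,0.109,0,0,0,1],
    [0,-0.0262,0.109,0,0,0,1],
    [0,-0.0262,0.109,0,0,0,1],
    [0,-0.0262,0.109,0,0,0,1],
    [0,-0.0262,0.109,0,0,0,1],
    [0,-0.0262,0.109,0,0,0,1],
    [0,-0.018,0.085,0,0,0,1],
    [0,-0.01,0.046,0,0,0,1],
    [0,0,0,0,0,0,1],
    [0,0,0,0,0,0,1],
    [0,0,0,0,0,0,1],
  ],
)

```text
time: 11.25
eef_pos: [0.6584, -0.2539, 0.125]
orientation: [0.627, 0.326, 0.629, -0.325]
force: [0.5, 0.4, -0.8]
gripper_width: 0.0853
```

```bash
cat > w.py <<'E'
import sys; from h import *
from cell import robot
# name then groups x,y,z,r
c=robot.get_calibration("wrist"); v=robot.grab_frame("wrist")[:,:,::-1].copy()
for g in sys.argv[2:]:
    x,y,z,r=map(float,g.split(','))
    cv2.polylines(v,[np.round(cylhull(c,x,y,z,z,r)).astype(int)],True,(255,0,255),1)
cv2.imwrite(f'pics/{sys.argv[1]}.png',v)
E
python3 p.py .648 -.2276 .075; python3 w.py w6 .648,-.2276,.052,.025 .638,-.0914,.08,.025
```

```text
11.25 [ 0.6584 -0.2539  0.125 ] 0.08530610145454472 [ 0.5452  0.4105 -0.7791] [ 0.4001  0.9441 -0.2011  1.3845  0.2176  0.8368  0.7475]
{'shift': array([ 0.1669,  0.0223, -0.0911]), 'turn': array([ 0.002 , -0.0018,  0.0001])}
```

View pics/w6.png

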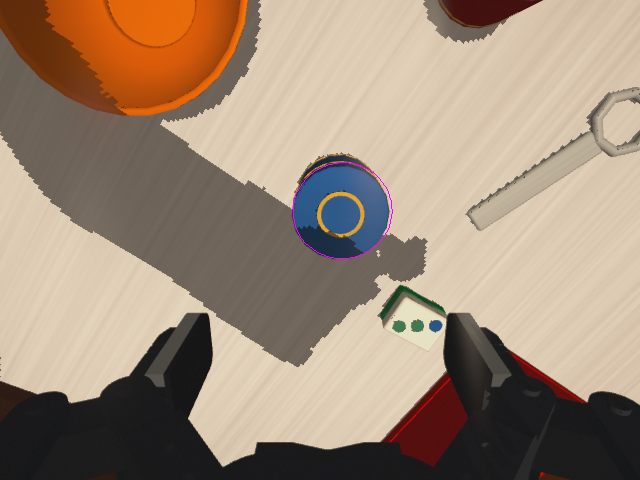

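```bash
python3 - <<'E'
from h import *
from cell import robot
c=robot.get_calibration("wrist");o=robot.get_obs();_,Rm=plan(o)
for p,z in(((380,310),.012),((405,288),.012),((445,313),.018),((430,352),.018),((383,322),.02)):
    g=ray(c,p,z); print(g,(Rm.T@(g-[.648,-.2276,0]))[1:])
E
```

```text
[ 0.7148334  -0.27502229  0.012     ] [0.02730643 0.07724029]
[ 0.7183647  -0.25308243  0.012     ] [0.0428327  0.06134183]
[ 0.7477763  -0.25048088  0.018     ] [0.06837144 0.07614747]
[ 0.75851065 -0.27851774  0.018     ] [0.06099287 0.10524807]
[ 0.71823822 -0.2779071   0.02      ] [0.02842723 0.08154328]
```

Request:
play_rows(
  rows=[
    [0,0.011,-0.045,0,0,0,1],
    [0,0.011,-0.045,0,0,0,1],
    [0,0,0,0,0,0,1],
    [0.06,0,0,0,0,0,1],
    [0.06,0,0,0,0,0,1],
    [0.04,0,0,0,0,0,1],
    [0,0,0,0,0,0,1],
    [0,0,0,0,0,0,1],
    [0,0,0,0,0,0,1],
  ],
)

```text
time: 12.2
eef_pos: [0.6495, -0.2305, 0.0788]
orientation: [0.628, 0.326, 0.627, -0.326]
force: [0.6, 0.2, 0.6]
gripper_width: 0.0852
```

```bash
python3 p.py .648 -.2276 .025; python3 w.py w7 .648,-.2276,.052,.025
```

```text
12.2 [ 0.6495 -0.2305  0.0788] 0.08520940398444464 [0.6313 0.1786 0.5915] [ 0.3653  0.9818 -0.1825  1.4666  0.2328  0.7126  0.6975]
{'shift': array([ 0.1795,  0.0011, -0.0111]), 'turn': array([ 0.0005,  0.0009, -0.0008])}
```

View pics/w7.png

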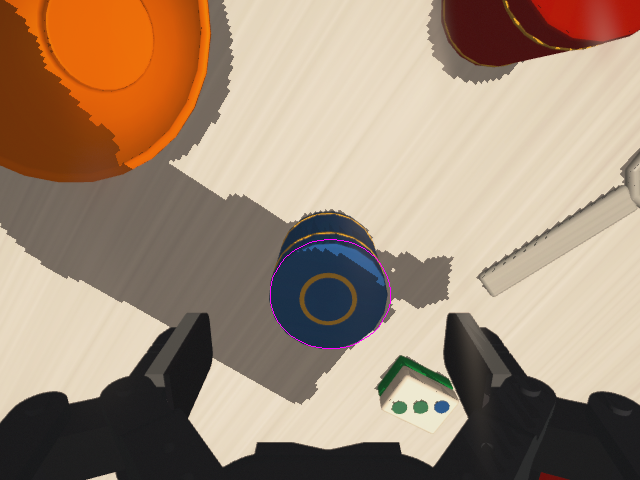

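Request:
play_rows(
  rows=[
    [0,0.001,-0.011,0,0,0,1],
    [0.06,0,0,0,0,0,1],
    [0.06,0,0,0,0,0,1],
    [0.04,0,0,0,0,0,1],
    [0.02,0,0,0,0,0,1],
    [0,0,0,0,0,0,1],
    [0,0,0,0,0,0,1],
    [0,0,0,0,0,0,1],
  ],
)

```text
time: 13.05
eef_pos: [0.6478, -0.2276, 0.0246]
orientation: [0.628, 0.326, 0.627, -0.326]
force: [0.4, -0.0, 0.7]
gripper_width: 0.0853
```

```bash
python3 p.py .648 -.2276 .025
```

```text
13.05 [ 0.6478 -0.2276  0.0246] 0.08525031455599137 [ 0.416  -0.0354  0.7272] [ 0.354   1.0554 -0.1658  1.4822  0.2485  0.6232  0.6803]
{'shift': array([-0.0015,  0.0006,  0.0006]), 'turn': array([ 0.0005,  0.0007, -0.0007])}
```

Request:
play_rows(
  rows=[
    [0,0,0,0,0,0,0.4],
    [0,0,0,0,0,0,0.4],
    [0,0,0,0,0,0,0.4],
    [0,0,0,0,0,0,0.4],
    [0,0,0,0,0,0,0.4],
    [0,0,0,0,0,0,0.4],
    [0,0,0,0,0,0,0.4],
    [0,0,0,0,0,0,0.4],
    [-0.05,0,0,0,0,0,0.4],
    [-0.1,0,0,0,0,0,0.4],
    [-0.1,0,0,0,0,0,0.4],
    [-0.1,0,0,0,0,0,0.4],
    [0,0,0,0,0,0,0.4],
    [0,0,0,0,0,0,0.4],
    [0,0,0,0,0,0,0.4],
  ],
)

```text
time: 14.55
eef_pos: [0.6458, -0.2271, 0.1276]
orientation: [0.626, 0.326, 0.628, -0.326]
force: [0.0, 0.3, -1.9]
gripper_width: 0.0491
```

```bash
python3 p.py .4838 .1142 .13; python3 w.py w8
```

```text
14.55 [ 0.6458 -0.2271  0.1276] 0.04910968175281536 [ 0.0325  0.2527 -1.8995] [ 0.3686  0.9141 -0.1954  1.4588  0.2174  0.7931  0.7061]
{'shift': array([-0.0056,  0.2114, -1.2414]), 'turn': array([ 0.0007, -0.0016,  0.0013])}
```

View pics/w8.png

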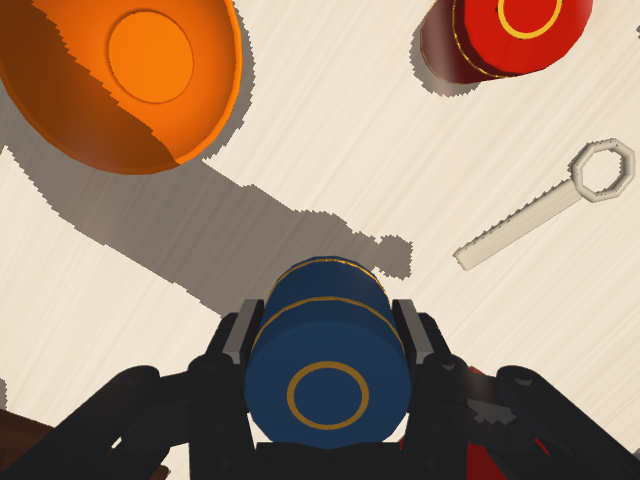

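Request:
play_rows(
  rows=[
    [0,0.0088,-0.0517,0,0,0,0.4],
    [0,0.0176,-0.1034,0,0,0,0.4],
    [0,0.0176,-0.1034,0,0,0,0.4],
    [0,0.0176,-0.1034,0,0,0,0.4],
    [0,0.0176,-0.1034,0,0,0,0.4],
    [0,0.0176,-0.1034,0,0,0,0.4],
    [0,0.0176,-0.1034,0,0,0,0.4],
    [0,0.0176,-0.1034,0,0,0,0.4],
    [0,0.0176,-0.1034,0,0,0,0.4],
    [0,0.0176,-0.1034,0,0,0,0.4],
    [0,0.0176,-0.1034,0,0,0,0.4],
    [0,0.0176,-0.1034,0,0,0,0.4],
    [0,0.0088,-0.0517,0,0,0,0.4],
    [0,0,0,0,0,0,0.4],
    [0,0,0,0,0,0,0.4],
    [0,0,0,0,0,0,0.4],
    [0,0,0,0,0,0,0.4],
  ],
)

```text
time: 16.3
eef_pos: [0.4857, 0.1122, 0.1287]
orientation: [0.627, 0.327, 0.627, -0.327]
force: [-0.6, -0.6, -0.9]
gripper_width: 0.0493
```

```bash
python3 p.py .4838 .1142 .0385; python3 w.py w9 .4838,.1142,.013,.04
```

```text
16.3 [0.4857 0.1122 0.1287] 0.049342095511040365 [-0.5863 -0.6126 -0.9055] [-0.2735  0.7263 -0.0756  2.0508  0.1413  0.3694  0.1474]
{'shift': array([ 0.3007, -0.0013, -0.0092]), 'turn': array([-0.0011,  0.0004,  0.0003])}
```

View pics/w9.png

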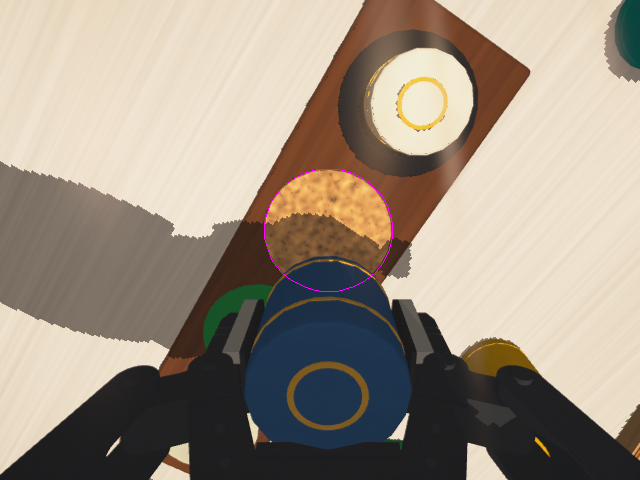

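Going down, coming just above the coaster.

Request:
play_rows(
  rows=[
    [0.04,0,-0.008,0,0,0,0.4],
    [0.08,0,0,0,0,0,0.4],
    [0.08,0,0,0,0,0,0.4],
    [0.06,0,0,0,0,0,0.4],
    [0.03,0,0,0,0,0,0.4],
    [0,0,0,0,0,0,0.4],
    [0,0,0,0,0,0,0.4],
    [0,0,0,0,0,0,0.4],
  ],
)

```text
time: 17.15
eef_pos: [0.4845, 0.1157, 0.0427]
orientation: [0.628, 0.327, 0.627, -0.326]
force: [-0.5, 0.1, -1.1]
gripper_width: 0.0487
```

```bash
python3 p.py .4838 .1142 .0378
```

```text
17.15 [0.4845 0.1157 0.0427] 0.04870396288711339 [-0.4726  0.1037 -1.1499] [-0.3064  0.8937 -0.0339  2.0829  0.1607  0.1658  0.1252]
{'shift': array([ 0.0164, -0.0048,  0.0028]), 'turn': array([ 0.0003,  0.0003, -0.0011])}
```

Request:
play_rows(
  rows=[
    [0.008,-0.0045,0.0025,0,0,0,0.4],
    [0.006,0,0,0,0,0,0.4],
    [0.002,0,0,0,0,0,0.4],
    [0,0,0,0,0,0,0.4],
    [0,0,0,0,0,0,0.4],
  ],
)

```text
time: 17.65
eef_pos: [0.4832, 0.1142, 0.0375]
orientation: [0.627, 0.326, 0.627, -0.326]
force: [-0.7, -0.8, 5.1]
gripper_width: 0.0488
```

```bash
python3 p.py .4838 .1142 .0378
```

```text
17.65 [0.4832 0.1142 0.0375] 0.04878152469330042 [-0.6681 -0.84    5.0778] [-0.3061  0.904  -0.0311  2.0867  0.1625  0.1529  0.1256]
{'shift': array([-0.0011,  0.0016,  0.0011]), 'turn': array([ 0.0005,  0.0002, -0.0002])}
```

Request:
play_rows(
  rows=[
    [0,0,0,0,0,0,0.7],
    [0,0,0,0,0,0,1],
    [0,0,0,0,0,0,1],
    [0,0,0,0,0,0,1],
    [0,0,0,0,0,0,1],
    [0,0,0,0,0,0,1],
    [-0.05,0,0,0,0,0,1],
    [-0.1,0,0,0,0,0,1],
    [-0.1,0,0,0,0,0,1],
    [-0.07,0,0,0,0,0,1],
    [0,0,0,0,0,0,1],
    [0,0,0,0,0,0,1],
  ],
)

```text
time: 18.85
eef_pos: [0.4832, 0.1143, 0.1332]
orientation: [0.627, 0.326, 0.627, -0.326]
force: [-0.1, -0.8, -0.5]
gripper_width: 0.0852
```

```bash
python3 p.py .644 .0944 .13; python3 w.py w10 .4838,.1142,.065,.025 .4778,.202,.051,.025
```

```text
18.85 [0.4832 0.1143 0.1332] 0.0852445136289441 [-0.0962 -0.7826 -0.492 ] [-0.2757  0.7164 -0.0798  2.0544  0.1432  0.3752  0.1423]
{'shift': array([0.0109, 0.4007, 0.362 ]), 'turn': array([ 0.0005,  0.0001, -0.0004])}
```

View pics/w10.png

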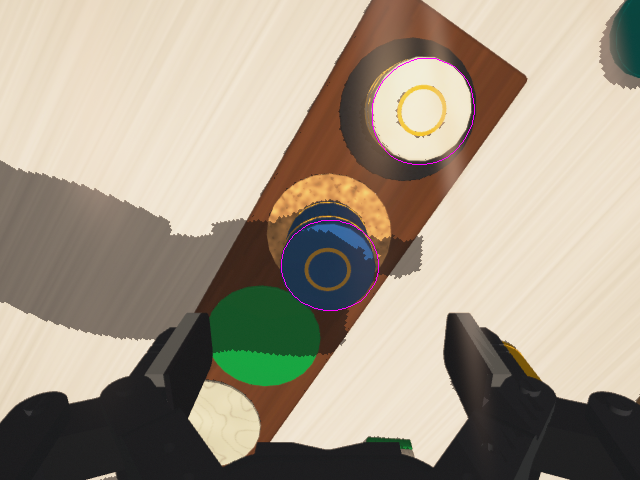

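Request:
play_rows(
  rows=[
    [0,0.0334,0.0302,0,0,0,1],
    [0,0.0668,0.0603,0,0,0,1],
    [0,0.0668,0.0603,0,0,0,1],
    [0,0.0668,0.0603,0,0,0,1],
    [0,0.0668,0.0603,0,0,0,1],
    [0,0.0668,0.0603,0,0,0,1],
    [0,0.0334,0.0302,0,0,0,1],
    [0,0,0,0,0,0,1],
    [0,0,0,0,0,0,1],
    [0,0,0,0,0,0,1],
  ],
)

```text
time: 19.9
eef_pos: [0.6422, 0.0949, 0.1322]
orientation: [0.627, 0.325, 0.628, -0.326]
force: [0.1, 0.9, 0.1]
gripper_width: 0.0854
```

```bash
python3 p.py .644 .0944 .039; python3 w.py w11 .644,.0944,.066,.025
```

```text
19.9 [0.6422 0.0949 0.1322] 0.08537180218790394 [0.0986 0.8951 0.136 ] [-0.1529  0.8626 -0.1212  1.581   0.1407  0.7094  0.2734]
{'shift': array([0.3106, 0.0048, 0.0052]), 'turn': array([ 0.0012, -0.001 ,  0.0016])}
```

View pics/w11.png

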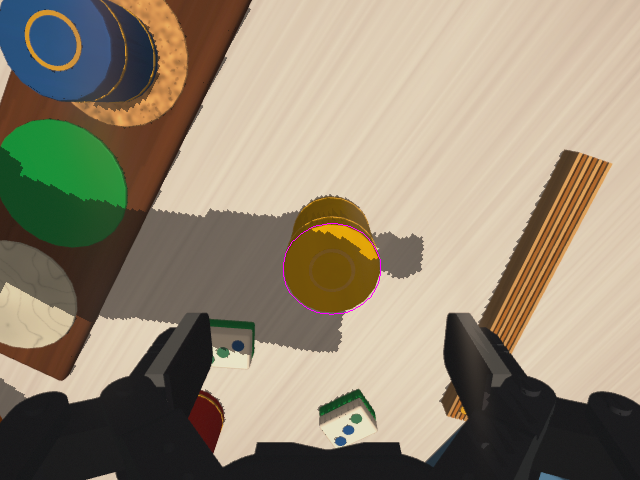

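Request:
play_rows(
  rows=[
    [0.04,0.004,0.004,0,0,0,1],
    [0.08,0,0,0,0,0,1],
    [0.08,0,0,0,0,0,1],
    [0.06,0,0,0,0,0,1],
    [0.035,0,0,0,0,0,1],
    [0.012,0,0,0,0,0,1],
    [0,0,0,0,0,0,1],
    [0,0,0,0,0,0,1],
    [0,0,0,0,0,0,1],
  ],
)

```text
time: 20.85
eef_pos: [0.6464, 0.0943, 0.042]
orientation: [0.628, 0.327, 0.627, -0.326]
force: [0.3, -0.2, 0.5]
gripper_width: 0.0854
```

```bash
python3 p.py .644 .0944 .039
```

```text
20.85 [0.6464 0.0943 0.042 ] 0.0854316944905479 [ 0.2647 -0.1693  0.4834] [-0.1618  0.9948 -0.1013  1.5995  0.162   0.5536  0.2567]
{'shift': array([ 0.0101, -0.0064, -0.0047]), 'turn': array([ 0.0006,  0.0005, -0.0012])}
```

Request:
play_rows(
  rows=[
    [0.01,-0.006,-0.0045,0,0,0,1],
    [0,0,0,0,0,0,1],
    [0,0,0,0,0,0,0.4],
    [0,0,0,0,0,0,0.4],
    [0,0,0,0,0,0,0.4],
    [0,0,0,0,0,0,0.4],
    [0,0,0,0,0,0,0.4],
    [0,0,0,0,0,0,0.4],
    [0,0,0,0,0,0,0.4],
    [0,0,0,0,0,0,0.4],
  ],
)

```text
time: 21.85
eef_pos: [0.6438, 0.0944, 0.0384]
orientation: [0.628, 0.326, 0.627, -0.326]
force: [0.1, 0.1, 4.8]
gripper_width: 0.0488
```

```bash
python3 p.py .644 .0944 .039
```

```text
21.85 [0.6438 0.0944 0.0384] 0.048826400755995196 [0.0702 0.1466 4.8354] [-0.1633  0.9983 -0.0999  1.6072  0.1629  0.5431  0.2546]
{'shift': array([-0.002 ,  0.0004,  0.0003]), 'turn': array([ 0.0006,  0.0003, -0.0007])}
```

Request:
play_rows(
  rows=[
    [-0.05,0,0,0,0,0,0.4],
    [-0.08,0,0,0,0,0,0.4],
    [-0.08,0,0,0,0,0,0.4],
    [-0.04,0,0,0,0,0,0.4],
    [0,0,0,0,0,0,0.4],
    [0,0,0,0,0,0,0.4],
    [0,0,0,0,0,0,0.4],
  ],
)

```text
time: 22.55
eef_pos: [0.6423, 0.0941, 0.1116]
orientation: [0.627, 0.326, 0.628, -0.327]
force: [-0.8, -0.2, -2.2]
gripper_width: 0.0489
```

```bash
python3 p.py .4897 .0264 .114; python3 w.py w12
```

```text
22.55 [0.6423 0.0941 0.1116] 0.048880024715890195 [-0.7727 -0.1956 -2.241 ] [-0.1541  0.8907 -0.1171  1.5911  0.1463  0.6711  0.2688]
{'shift': array([-0.0064, -0.5458, -0.1075]), 'turn': array([ 0.0007, -0.0008,  0.0017])}
```

View pics/w12.png

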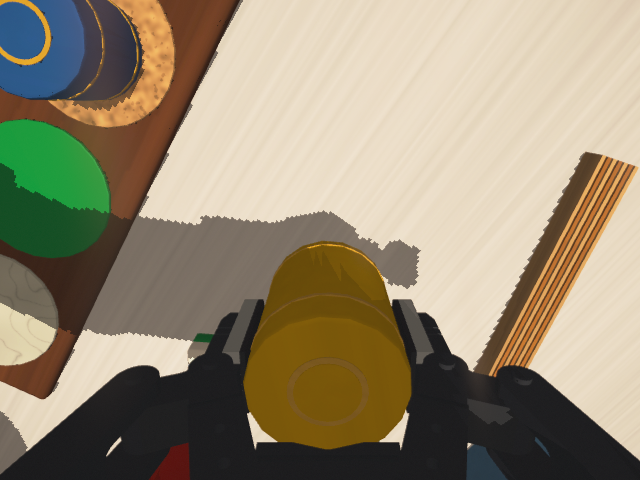

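Request:
play_rows(
  rows=[
    [0,-0.0341,-0.0067,0,0,0,0.4],
    [0,-0.0682,-0.0134,0,0,0,0.4],
    [0,-0.0682,-0.0134,0,0,0,0.4],
    [0,-0.0682,-0.0134,0,0,0,0.4],
    [0,-0.0682,-0.0134,0,0,0,0.4],
    [0,-0.0682,-0.0134,0,0,0,0.4],
    [0,-0.0682,-0.0134,0,0,0,0.4],
    [0,-0.0682,-0.0134,0,0,0,0.4],
    [0,-0.0341,-0.0067,0,0,0,0.4],
    [0,0,0,0,0,0,0.4],
    [0,0,0,0,0,0,0.4],
    [0,0,0,0,0,0,0.4],
  ],
)

```text
time: 23.8
eef_pos: [0.4924, 0.0274, 0.1129]
orientation: [0.628, 0.327, 0.627, -0.325]
force: [-0.1, -0.3, -2.0]
gripper_width: 0.0487
```

```bash
python3 p.py .4897 .0264 .0515; python3 w.py w13 .4897,.0264,.013,.04
```

```text
23.8 [0.4924 0.0274 0.1129] 0.04874478133803694 [-0.0828 -0.2723 -1.9766] [-0.0936  0.7523 -0.0894  2.0761  0.194   0.3187  0.2691]
{'shift': array([ 0.2047, -0.0098, -0.0026]), 'turn': array([ 0.001 ,  0.0003, -0.0014])}
```

View pics/w13.png

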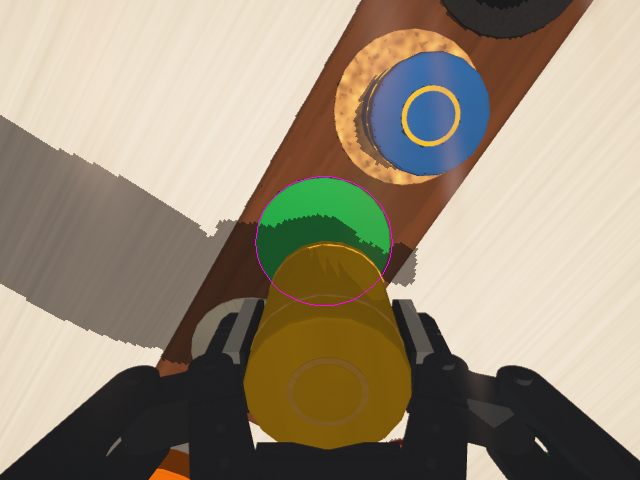

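Request:
play_rows(
  rows=[
    [0.03,-0.008,-0.002,0,0,0,0.4],
    [0.06,0,0,0,0,0,0.4],
    [0.06,0,0,0,0,0,0.4],
    [0.035,0,0,0,0,0,0.4],
    [0.005,0,0,0,0,0,0.4],
    [0,0,0,0,0,0,0.4],
    [0,0,0,0,0,0,0.4],
    [0,0,0,0,0,0,0.4],
  ],
)

```text
time: 24.65
eef_pos: [0.4891, 0.0257, 0.0566]
orientation: [0.628, 0.327, 0.627, -0.326]
force: [-0.2, -0.2, -2.8]
gripper_width: 0.0488
```

```bash
python3 p.py .4897 .0264 .0515
```

```text
24.65 [0.4891 0.0257 0.0566] 0.048839597508327864 [-0.2064 -0.1599 -2.7643] [-0.1169  0.8625 -0.0489  2.1051  0.2119  0.1772  0.2543]
{'shift': array([ 0.0171,  0.0029, -0.0006]), 'turn': array([ 0.0005,  0.0004, -0.0008])}
```

Request:
play_rows(
  rows=[
    [0.008,0.0025,0,0,0,0,0.4],
    [0.006,0,0,0,0,0,0.4],
    [0.003,0,0,0,0,0,0.4],
    [0,0,0,0,0,0,0.4],
    [0,0,0,0,0,0,0.4],
  ],
)

```text
time: 25.15
eef_pos: [0.4894, 0.0262, 0.0513]
orientation: [0.628, 0.326, 0.627, -0.326]
force: [-0.4, 0.4, 5.4]
gripper_width: 0.0491
```

```bash
python3 p.py .4897 .0264 .0515
```

```text
25.15 [0.4894 0.0262 0.0513] 0.04907122994007147 [-0.3591  0.3594  5.3711] [-0.1196  0.8736 -0.0459  2.1043  0.2125  0.1673  0.2532]
{'shift': array([-0.0007,  0.0012,  0.0001]), 'turn': array([ 0.0006,  0.0002, -0.0004])}
```

Request:
play_rows(
  rows=[
    [0,0,0,0,0,0,0.7],
    [0,0,0,0,0,0,1],
    [0,0,0,0,0,0,1],
    [0,0,0,0,0,0,1],
    [0,0,0,0,0,0,1],
    [0,0,0,0,0,0,1],
    [-0.05,0,0,0,0,0,1],
    [-0.1,0,0,0,0,0,1],
    [-0.1,0,0,0,0,0,1],
    [-0.07,0,0,0,0,0,1],
    [0,0,0,0,0,0,1],
    [0,0,0,0,0,0,1],
  ],
)

```text
time: 26.35
eef_pos: [0.4892, 0.0261, 0.147]
orientation: [0.628, 0.326, 0.627, -0.326]
force: [0.3, -0.5, 0.3]
gripper_width: 0.0854
```

```bash
python3 p.py .638 -.0914 .15; python3 w.py w14 .4838,.1142,.065,.025 .4897,.0264,.079,.025
```

```text
26.35 [0.4892 0.0261 0.147 ] 0.08537532659525046 [ 0.3488 -0.492   0.3236] [-0.0769  0.6862 -0.113   2.0636  0.1843  0.4005  0.2773]
{'shift': array([-0.0099,  0.1812,  0.6054]), 'turn': array([ 0.0006,  0.0002, -0.0004])}
```

View pics/w14.png

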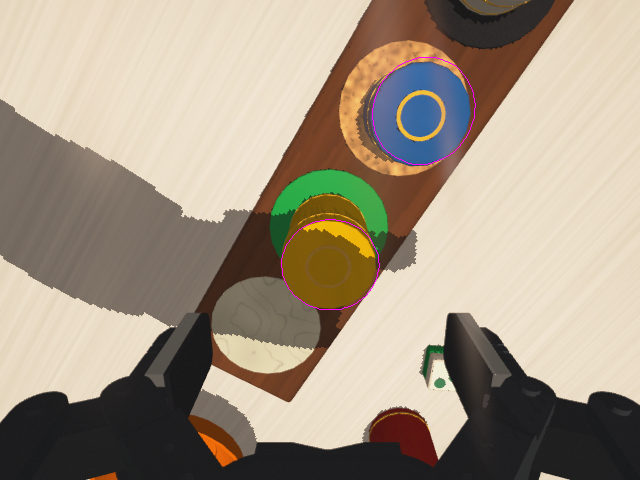

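Request:
play_rows(
  rows=[
    [0,0.013,0.0432,0,0,0,1],
    [0,0.0259,0.0865,0,0,0,1],
    [0,0.0259,0.0865,0,0,0,1],
    [0,0.0259,0.0865,0,0,0,1],
    [0,0.0259,0.0865,0,0,0,1],
    [0,0.0259,0.0865,0,0,0,1],
    [0,0.0259,0.0865,0,0,0,1],
    [0,0.013,0.0432,0,0,0,1],
    [0,0,0,0,0,0,1],
    [0,0,0,0,0,0,1],
    [0,0,0,0,0,0,1],
  ],
)

```text
time: 27.5
eef_pos: [0.637, -0.0904, 0.1462]
orientation: [0.627, 0.326, 0.628, -0.326]
force: [-0.5, -1.0, -0.3]
gripper_width: 0.0852
```

```bash
python3 p.py .638 -.0914 .053; python3 w.py w15 .638,-.0914,.08,.025
```

```text
27.5 [ 0.637  -0.0904  0.1462] 0.08523435213463228 [-0.4632 -1.0324 -0.2753] [ 0.1636  0.8388 -0.175   1.5913  0.1942  0.7306  0.5131]
{'shift': array([0.3107, 0.0011, 0.0052]), 'turn': array([ 0.0013, -0.0012,  0.0008])}
```

View pics/w15.png

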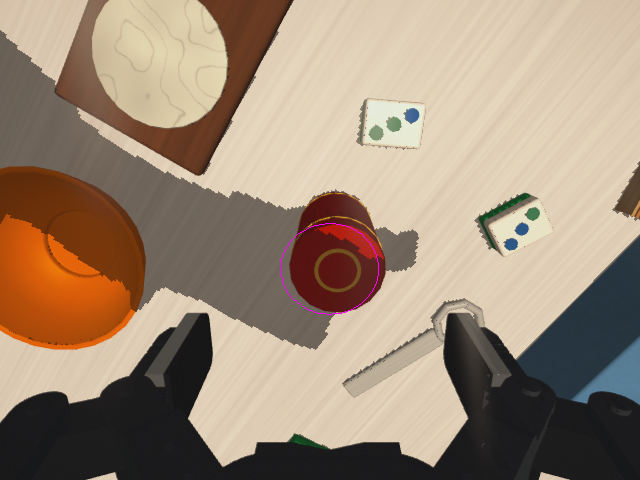

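Request:
play_rows(
  rows=[
    [0.04,0.012,0.004,0,0,0,1],
    [0.08,0,0,0,0,0,1],
    [0.08,0,0,0,0,0,1],
    [0.06,0,0,0,0,0,1],
    [0.035,0,0,0,0,0,1],
    [0.016,0,0,0,0,0,1],
    [0,0,0,0,0,0,1],
    [0,0,0,0,0,0,1],
    [0,0,0,0,0,0,1],
  ],
)

```text
time: 28.45
eef_pos: [0.6425, -0.0902, 0.0546]
orientation: [0.628, 0.327, 0.627, -0.326]
force: [0.3, -1.0, 0.1]
gripper_width: 0.0856
```

```bash
python3 p.py .641 -.0894 .053; python3 w.py w16 .641,-.0894,.08,.025
```

```text
28.45 [ 0.6425 -0.0902  0.0546] 0.08555503560621491 [ 0.2674 -1.0431  0.1471] [ 0.1462  0.973  -0.1456  1.6118  0.2235  0.5712  0.4869]
{'shift': array([ 0.0053, -0.0024, -0.0051]), 'turn': array([ 0.0006,  0.0008, -0.001 ])}
```

View pics/w16.png

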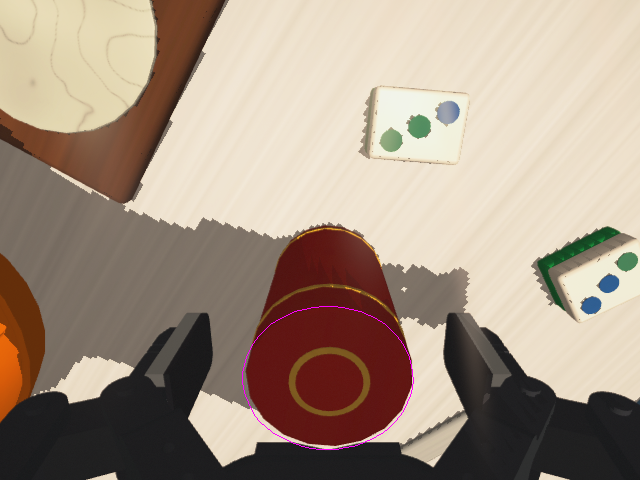

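Request:
play_rows(
  rows=[
    [0.005,-0.002,-0.005,0,0,0,1],
    [0,0,0,0,0,0,1],
    [0,0,0,0,0,0,0.4],
    [0,0,0,0,0,0,0.4],
    [0,0,0,0,0,0,0.4],
    [0,0,0,0,0,0,0.4],
    [0,0,0,0,0,0,0.4],
    [0,0,0,0,0,0,0.4],
    [0,0,0,0,0,0,0.4],
    [0,0,0,0,0,0,0.4],
  ],
)

```text
time: 29.5
eef_pos: [0.6408, -0.0893, 0.0524]
orientation: [0.628, 0.326, 0.627, -0.326]
force: [-0.6, 0.2, 5.0]
gripper_width: 0.0491
```

```bash
python3 p.py .641 -.0894 .053
```

```text
29.5 [ 0.6408 -0.0893  0.0524] 0.049107220608953304 [-0.6029  0.2471  4.9962] [ 0.1444  0.9748 -0.1444  1.6171  0.2241  0.565   0.4847]
{'shift': array([-0.002 ,  0.0004,  0.0007]), 'turn': array([ 0.0006,  0.0003, -0.0006])}
```

Request:
play_rows(
  rows=[
    [-0.05,0,0,0,0,0,0.4],
    [-0.08,0,0,0,0,0,0.4],
    [-0.08,0,0,0,0,0,0.4],
    [-0.05,0,0,0,0,0,0.4],
    [0,0,0,0,0,0,0.4],
    [0,0,0,0,0,0,0.4],
    [0,0,0,0,0,0,0.4],
  ],
)

```text
time: 30.2
eef_pos: [0.6392, -0.0893, 0.1287]
orientation: [0.626, 0.326, 0.628, -0.327]
force: [-0.5, -0.3, -1.4]
gripper_width: 0.049
```

```bash
python3 p.py .4957 -.0614 .13; python3 w.py w17
```

```text
30.2 [ 0.6392 -0.0893  0.1287] 0.04899460390568788 [-0.4929 -0.2687 -1.3705] [ 0.1581  0.8649 -0.1696  1.5938  0.1999  0.7028  0.5055]
{'shift': array([-0.0029, -0.3381, -0.3509]), 'turn': array([ 0.0006, -0.0012,  0.0015])}
```

View pics/w17.png

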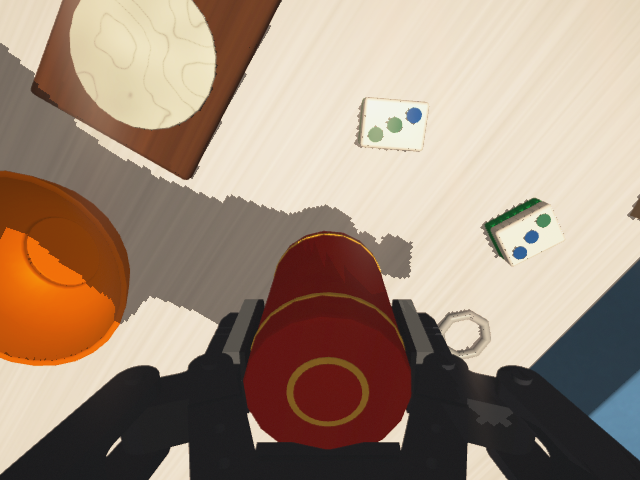

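Request:
play_rows(
  rows=[
    [0,-0.0282,-0.0292,0,0,0,0.4],
    [0,-0.0563,-0.0585,0,0,0,0.4],
    [0,-0.0563,-0.0585,0,0,0,0.4],
    [0,-0.0563,-0.0585,0,0,0,0.4],
    [0,-0.0563,-0.0585,0,0,0,0.4],
    [0,-0.0563,-0.0585,0,0,0,0.4],
    [0,-0.0282,-0.0292,0,0,0,0.4],
    [0,0,0,0,0,0,0.4],
    [0,0,0,0,0,0,0.4],
    [0,0,0,0,0,0,0.4],
  ],
)

```text
time: 31.25
eef_pos: [0.4983, -0.0615, 0.1299]
orientation: [0.628, 0.327, 0.627, -0.326]
force: [0.2, 0.7, -1.8]
gripper_width: 0.0489
```

```bash
python3 p.py .4957 -.0614 .0655; python3 w.py w18 .4957,-.0614,.013,.04
```

```text
31.25 [ 0.4983 -0.0615  0.1299] 0.048919428409495466 [ 0.1813  0.682  -1.791 ] [ 0.1105  0.7271 -0.1289  2.0395  0.2282  0.3866  0.4138]
{'shift': array([ 0.2147, -0.0073, -0.0054]), 'turn': array([ 0.0004,  0.0005, -0.0009])}
```

View pics/w18.png

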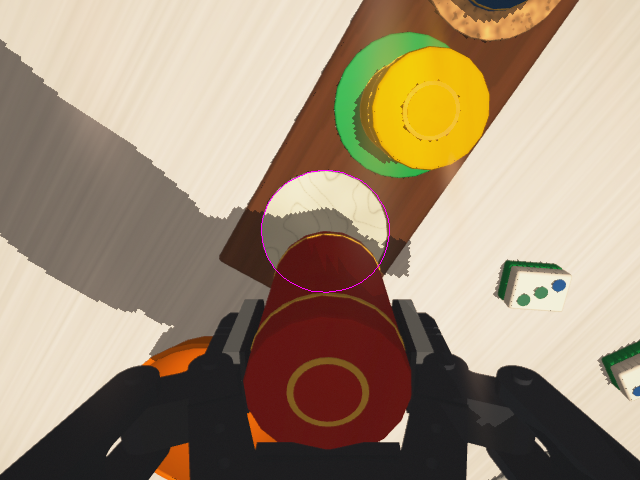

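Request:
play_rows(
  rows=[
    [0.03,-0.007,-0.005,0,0,0,0.4],
    [0.06,0,0,0,0,0,0.4],
    [0.06,0,0,0,0,0,0.4],
    [0.04,0,0,0,0,0,0.4],
    [0.01,0,0,0,0,0,0.4],
    [0,0,0,0,0,0,0.4],
    [0,0,0,0,0,0,0.4],
    [0,0,0,0,0,0,0.4],
  ],
)

```text
time: 32.1
eef_pos: [0.4948, -0.0614, 0.0707]
orientation: [0.628, 0.326, 0.627, -0.326]
force: [0.1, 0.2, -1.9]
gripper_width: 0.0485
```

```bash
python3 p.py .4957 -.0614 .0655
```

```text
32.1 [ 0.4948 -0.0614  0.0707] 0.04854646675146998 [ 0.0805  0.239  -1.8565] [ 0.0794  0.8377 -0.0794  2.0753  0.2545  0.2361  0.3902]
{'shift': array([0.0173, 0.0023, 0.0017]), 'turn': array([ 0.0006,  0.0005, -0.0008])}
```

Request:
play_rows(
  rows=[
    [0.008,0.002,0.0015,0,0,0,0.4],
    [0.006,0,0,0,0,0,0.4],
    [0.003,0,0,0,0,0,0.4],
    [0,0,0,0,0,0,0.4],
    [0,0,0,0,0,0,0.4],
  ],
)

```text
time: 32.6
eef_pos: [0.4953, -0.0614, 0.0654]
orientation: [0.628, 0.326, 0.627, -0.326]
force: [0.1, -0.5, 5.0]
gripper_width: 0.0489
```

```bash
python3 p.py .4957 -.0614 .0655
```

```text
32.6 [ 0.4953 -0.0614  0.0654] 0.04887478249432102 [ 0.1108 -0.4824  4.9534] [ 0.0769  0.8486 -0.0757  2.0747  0.2558  0.2263  0.3891]
{'shift': array([-0.0004,  0.0011,  0.001 ]), 'turn': array([ 0.0006,  0.0003, -0.0003])}
```

Contact at 5 N; release, rise, and back off toward +x for a clear view.

Request:
play_rows(
  rows=[
    [0,0,0,0,0,0,0.7],
    [0,0,0,0,0,0,1],
    [0,0,0,0,0,0,1],
    [0,0,0,0,0,0,1],
    [0,0,0,0,0,0,1],
    [0,0,0,0,0,0,1],
    [-0.05,0,0,0,0,0,1],
    [-0.1,0,0,0,0,0,1],
    [-0.1,0,0,0,0,0,1],
    [-0.1,0,0,0,0,0,1],
    [-0.1,0,0,0,0,0,1],
    [-0.05,0,0,0,0,0,1],
    [0,0.06,0.08,0,0,0,1],
    [0,0.06,0.08,0,0,0,1],
    [0,0.06,0.08,0,0,0,1],
    [0,0,0,0,0,0,1],
    [0,0,0,0,0,0,1],
    [0,0,0,0,0,0,1],
  ],
)

```text
time: 34.4
eef_pos: [0.5792, -0.0889, 0.2147]
orientation: [0.627, 0.326, 0.628, -0.326]
force: [-0.0, -0.2, -0.3]
gripper_width: 0.0855
```

```bash
python3 p.py .5 0 .2; python3 w.py w19 .4957,-.0614,.093,.025 .4897,.0264,.079,.025 .4838,.1142,.065,.025 .4778,.202,.051,.025; python3 - <<'E'
from h import *
from cell import robot
for n in("scene","side"):
    c=robot.get_calibration(n); v=robot.grab_frame(n)[:,:,::-1].copy(); s=2.5 if n=="scene" else 3
    o=(240,150) if n=="scene" else (190,130); wh=(270,190) if n=="scene" else (220,200)
    big=cv2.resize(v[o[1]:o[1]+wh[1],o[0]:o[0]+wh[0]],None,fx=s,fy=s)
    for x,y,h in((.4957,-.0614,.08),(.4897,.0264,.066),(.4838,.1142,.052),(.4778,.202,.038)):
        cv2.polylines(big,[np.round((cylhull(c,x,y,.013,.013+h,.025)-o+.5)*s-.5).astype(int)],True,(255,0,255),1)
    cv2.imwrite(f'pics/{n}_end.png',big)
E
```

```text
34.4 [ 0.5792 -0.0889  0.2147] 0.08552729921781438 [-0.0052 -0.1803 -0.2972] [ 0.1877  0.6806 -0.1957  1.7203  0.1782  0.7602  0.5171]
{'shift': array([ 0.0495, -0.0458, -0.3942]), 'turn': array([ 0.001, -0.001,  0.001])}
```

View pics/w19.png

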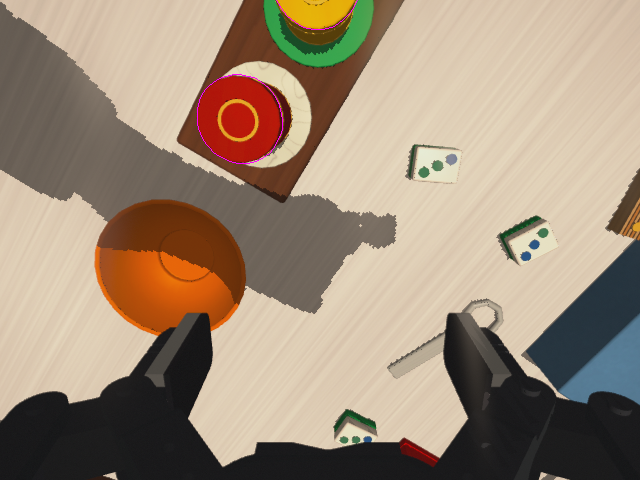

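View pics/scene_end.png

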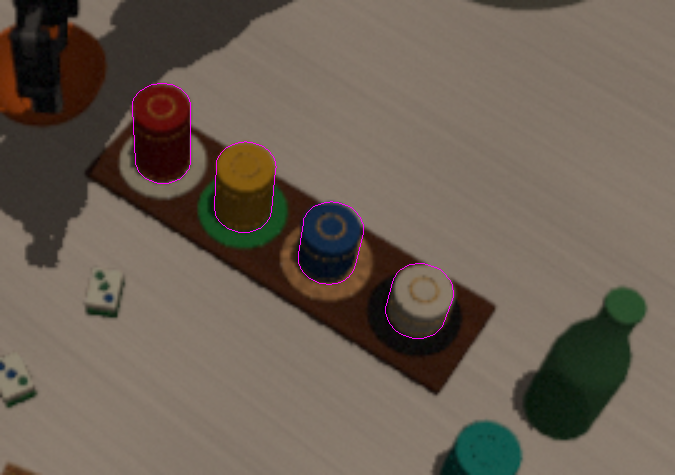

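View pics/side_end.png

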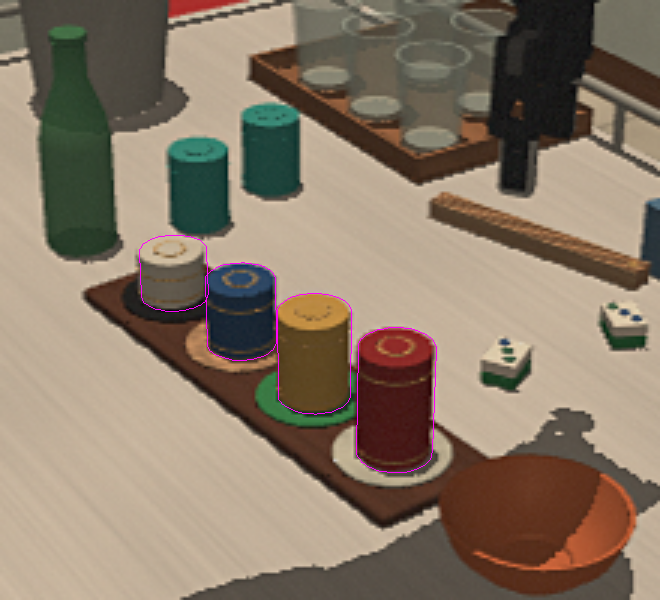

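```bash
python3 -c "
from cell import robot
print(robot.hand_in(), robot.get_obs()['time'])"
```

```text
the job is handed in; nothing more can be done
the job is handed in; nothing more can be done
```

All four tins are standing upright on their coasters in height order, and the job was handed in at about 34.5 s on the robot's clock (limit 131 s). Starting next to the bowl, they are red on the marble coaster, yellow on green, blue on cork, and white on black next to the bottle.

In the final pictures from all three cameras, the tin outlines fit the predicted centred positions to within about 1–2 mm. The wrist view covered only red and part of yellow at that point. The bowl and bottle looked unmoved, and the open gripper was clear of everything.

The highest force I read was about 9.5 N, when setting down the white tin. Two small deviations came up, and both were corrected before gripping:
- **Red tin:** it stood about 3.5 mm from the first estimate.
- **Approach to the blue tin:** I overshot by about 27 mm, in free space.

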